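# Clear the copper punch slugs into the catch drawer

### The arm

A 7-joint arm with a two-finger parallel gripper is mounted at the origin on the work surface. World frame = base frame: x ahead of the robot, y to its left, z up, the work surface at z = 0. Lengths are in m, angles in rad, forces in N, time in s.
With the tool pointing down it reaches from about 0.4 to 0.85 m from the base axis. Payload 10.4 kg.
Tool frame: the origin (TCP) lies midway between the tips of the shut fingers; the grasp point (between the pads) lies 19 mm behind it; z points along the fingers, y is the direction in which the jaws open and shut (so a half turn about z gives the same grasp; the last joint's range is limited). The gripper opens to 87 mm and grips with 3 to 60 N. Pads are 19 mm wide; open, the fingers measure 117 mm over their backs; the gripper's body (75 mm by 190 mm) begins 51 mm behind the grasp point.
Start: joints at [-1.366, 0.332, -0.065, 1.46, 0.022, 1.35, -0.088], TCP at [0.141, 0.609, 0.223] pointing down, gripper open.
Joint ranges: [-2.6, 2.6], [-0.5, 2.12], [-1.47, 1.34], [0.16, 2.42], [-1.27, 4.41], [0.06, 2.06], [-2.6, 2.6]. Speed limits (rad/s): [2.22, 2.22, 2.79, 2.79, 3.14, 3.14, 3.14].

### API

Orientations are given as a unit quaternion [x, y, z, w].
In Python, from bench import r gives the robot as it stands.
- The arm moves only by the tool step_arm, never from a script. Its argument "increments" is a list of rows, each a list of 2 entries, a list of its own where there are three numbers: the shift along the tool's x, y, z in m, then the turn, a rotation vector about the tool's x, y, z in rad. A call has 1 to 5 rows; each row is the pose to reach, as a shift and turn from the pose measured when the call began, along the tool's axes at that moment; what a row does not reach only later rows make up. A row lasts 1/10 s, in which the tool goes at most 50 mm and 8.59 degrees, less where a joint would pass 70% of its speed; a pose out of reach is approached as far as the arm can. A call with a gripper value outside its range is refused whole. "hand" is the closure, from -1 (fully open) to 1 (shut), so that 0 is half open, set as the call begins (left out, the last holds). The fingers move at their own pace and stop on an object; "grip_force" is the grip in N (left out, the last holds). Time passes only in rows, so rows that repeat a pose let the fingers close. It gives the time, the measured TCP pose, the force and the opening at its end, in the units of the state.
- r.read_state(): the state, without advancing time (a new reading comes with each control period).
- r.camera(name): name is "scene" or "top"; returns a dict with "pixels" (420x560x3 uint8, blue, green, red), "camera_matrix" (3x3 intrinsics, pixels), "extrinsics" (4x4, takes a point from camera to world coordinates). Camera axes: x right, y up, looking along -z (the intrinsics and any distortion apply to the point x, -y, -z); pixel columns grow to the right and rows downward; lengths in m; the calibration is good to about 2 mm. A picture is of the moment at which its call begins. There is no depth.
- r.close_job(): hands the job in, once; it reports no verdict.
The state is a dict: "time": time; "joint_positions": joint angles; "joint_vel": joint speeds; "joint_torque": joint torques, N m; "ee_pos": TCP position; "eef_rot": TCP orientation; "ft_force": force on the tool from outside, world axes, zero at the start; "torque": the same for the moment, N m; "width": finger opening in m.
Only numpy, scipy, OpenCV 4.12 (cv2) and the standard library are available. Lean on these libraries where they do the work, as an engineer would, in place of code of your own. Each camera call takes 0.05 s, during which the arm holds its last target.

### The job

Pull the catch drawer under the white deck all the way out by its yellow post, then use the red scraper block, not the fingers, to wipe all six copper slugs off the deck's open end into the drawer. Finally stand the scraper back upright on its black rubber mat and let go, leaving the drawer out and the other things on the bench where they are.

Things in the scene. Friction and masses are not known exactly. Their poses are not given: they have to be found in the camera images.
- deck: Fixed bench stand, blue frame, white flat deck. Origin on the bench; x runs across the deck, -y points to the open end above the drawer. Deck top 90 mm above the origin, from y = -100 mm (open end, slugs drop here) to y = +130 mm (also open, nothing catches slugs there). Along both sides blue fences 12 mm above the deck: inner faces at x = -78 and +78 mm, outer sides of the stand at x = -94 and +94 mm
- drawer (a joint): Grey catch drawer that slides out from under the deck towards the deck's -y; 0 = shut, 0.110 m = fully out at its stop. About 2 N of friction; it stays where it is left
- drawer_handle (a point): On the axis of the drawer's yellow upright post, 24 x 24 mm, sides along the deck's x and y. The post runs from 56 mm below this point to 20 mm above it. It is 144 mm along -y from the drawer's middle, 28 mm free between post and drawer front; it moves with the drawer. Axes parallel to the deck's
- drawer_floor (a point): Middle of the drawer's inner floor, moving with the drawer (shut: under the deck's origin, 16 mm above the bench). Axes parallel to the deck's. The inside is 160 mm (x) by 200 mm (y), walls 4 mm thick, rising 52 mm above the floor
- scraper: Hand scraper block standing on its blade foot: red foot 90 mm (x) by 28 mm (y) by 22 mm high, and on it a light wooden handle block 46 mm (x) by 24 mm (y), from 22 to 77 mm above the underside. About 0.18 kg. Origin: centre of the underside; z up when standing
- mat: Black rubber mat fixed to the bench, 130 mm (x) by 90 mm (y), 6 mm thick, where the scraper lives. Origin: centre of its underside, on the bench
- parts_box: Bystander: loose open blue plastic box 120 x 80 x 40 mm with brass spacers in it. Origin: centre of its underside
- jar: Bystander: loose amber jar, 60 mm in diameter and 90 mm tall. Origin: centre of its underside
- busbar: Bystander: loose copper bar 30 mm (x) by 220 mm (y) by 6 mm, lying flat. Origin: centre of its underside
- driver: Bystander: loose screwdriver lying on the bench along its x axis
- slug0: Copper punch slug: loose disc 22 mm in diameter, 6 mm thick, 20 g, lying on the deck at the start. Origin: centre of its underside
- slug1: Copper punch slug: loose disc 22 mm in diameter, 6 mm thick, 20 g, lying on the deck at the start. Origin: centre of its underside
- slug2: Copper punch slug: loose disc 22 mm in diameter, 6 mm thick, 20 g, lying on the deck at the start. Origin: centre of its underside
- slug3: Copper punch slug: loose disc 22 mm in diameter, 6 mm thick, 20 g, lying on the deck at the start. Origin: centre of its underside
- slug4: Copper punch slug: loose disc 22 mm in diameter, 6 mm thick, 20 g, lying on the deck at the start. Origin: centre of its underside
- slug5: Copper punch slug: loose disc 22 mm in diameter, 6 mm thick, 20 g, lying on the deck at the start. Origin: centre of its underside
Things that resemble listed ones, but are neither listed nor needed, are in the scene too. Several things have the shape of the scraper; the one meant has the colours described above.

How it is judged:
On the way, in this order (a step that is already met when the one before it is completed fails the run):
1. the catch drawer is pulled out (value of joint drawer above 0.095 m), for 0.2 s.
2. all six slugs are in the drawer (x of slug0 in the frame of drawer_floor between -0.085 and 0.085 m and y of slug0 in the frame of drawer_floor between -0.106 and 0.106 m and z of slug0 in the frame of drawer_floor between -0.01 and 0.045 m and x of slug1 in the frame of drawer_floor between -0.085 and 0.085 m and y of slug1 in the frame of drawer_floor between -0.106 and 0.106 m and z of slug1 in the frame of drawer_floor between -0.01 and 0.045 m and x of slug2 in the frame of drawer_floor between -0.085 and 0.085 m and y of slug2 in the frame of drawer_floor between -0.106 and 0.106 m and z of slug2 in the frame of drawer_floor between -0.01 and 0.045 m and x of slug3 in the frame of drawer_floor between -0.085 and 0.085 m and y of slug3 in the frame of drawer_floor between -0.106 and 0.106 m and z of slug3 in the frame of drawer_floor between -0.01 and 0.045 m and x of slug4 in the frame of drawer_floor between -0.085 and 0.085 m and y of slug4 in the frame of drawer_floor between -0.106 and 0.106 m and z of slug4 in the frame of drawer_floor between -0.01 and 0.045 m and x of slug5 in the frame of drawer_floor between -0.085 and 0.085 m and y of slug5 in the frame of drawer_floor between -0.106 and 0.106 m and z of slug5 in the frame of drawer_floor between -0.01 and 0.045 m), for 0.2 s.
At the end, for the whole second after the job is handed in: All six slugs lie in the drawer (inside its walls, below the rim), the drawer is still out by more than 90 mm, and the scraper stands upright (within 0.1 rad) and still on its mat, its centre within 55 mm of the mat's centre along the mat's length and 45 mm across it (all of step 2 and value of joint drawer above 0.09 m and angle between scraper's own z axis and vertical below 0.1 rad and linear speed of scraper below 0.02 m/s and x of scraper in the frame of mat between -0.055 and 0.055 m and y of scraper in the frame of mat between -0.045 and 0.045 m and z of scraper in the frame of mat between 0.003 and 0.012 m); the robot touches nothing.
It fails at once if a bystander (box, jar, copper bar, screwdriver) is shifted by more than 30 mm (distance of any of parts_box, jar, busbar, driver from where it was at the start of the episode above 0.03 m).
It fails at once if a slug is pushed with the fingers or the arm instead of the scraper (contact force between any of the fingers, the arm and slug0 above 0.5 N or contact force between any of the fingers, the arm and slug1 above 0.5 N or contact force between any of the fingers, the arm and slug2 above 0.5 N or contact force between any of the fingers, the arm and slug3 above 0.5 N or contact force between any of the fingers, the arm and slug4 above 0.5 N or contact force between any of the fingers, the arm and slug5 above 0.5 N).
It also fails if it takes over 67 s, if anything falls off the work surface, if the arm or the gripper's body presses on something with over 40 N, if the wrist force passes 120 N, or if a joint passes its speed limit or range.

## Working session

There is one attempt and no reset: what is moved stays moved. The work goes in short steps, Python scripts to look and compute and a tool call to move; the robot and the scene stay as the last step left them, time stands still between calls to the robot, and variables do not carry over. Pictures are saved under pics/ and viewed, and the job is handed in when it is done.

Besides the shell and the picture viewer there is one more tool, called after ">>>" by a JSON object that holds its "fn" and its "kwargs", one argument or row to a line. step_arm: Moves the arm, as the interface text tells. Its arguments: {"type":"object","properties":{"increments":{"type":"array"},"hand":{"type":"number"},"grip_force":{"type":"number"}},"required":["increments"]}

```bash
mkdir -p pics; ls
cat > h.py <<'E'
import numpy as np, cv2
from bench import r
def shot(name,fn):
    c=r.camera(name); im=np.array(c["pixels"]); cv2.imwrite("pics/"+fn+".png",im)
    np.savez("pics/"+fn+".npz",K=np.array(c["camera_matrix"]),T=np.array(c["extrinsics"]),im=im)
    return c
def load(fn): return np.load("pics/"+fn+".npz")
def onplane(c,uv,z):
    K,T=c["K"],c["T"]; out=[]
    for u,v in np.atleast_2d(uv):
        d=np.linalg.inv(K)@[u,v,1]; d=T[:3,:3]@[d[0],-d[1],-d[2]]; o=T[:3,3]
        out.append(o+d*(z-o[2])/d[2])
    return np.array(out)
def proj(c,P):
    K,T=c["K"],c["T"]; P=np.atleast_2d(P); q=(P-T[:3,3])@T[:3,:3]
    q=q*[1,-1,-1]; p=q@K.T; return p[:,:2]/p[:,2:]
E
python3 - <<'E'
from h import *
for n in("scene","top"):
    c=shot(n,n+"0"); print(np.array(c["extrinsics"]).round(3),np.array(c["camera_matrix"]).round(1), [k for k in c])
print(r.read_state())
E
```

```text
pics
[[-0.313 -0.633  0.708  1.527]
 [ 0.95  -0.22   0.222  0.343]
 [ 0.015  0.742  0.67   1.039]
 [ 0.     0.     0.     1.   ]] [[514.    0.  279.4]
 [  0.  514.  199.7]
 [  0.    0.    1. ]] ['pixels', 'camera_matrix', 'extrinsics']
[[ 0.015  0.996 -0.09   0.396]
 [-1.     0.016  0.017  0.057]
 [ 0.018  0.09   0.996  1.364]
 [ 0.     0.     0.     1.   ]] [[539.2   0.  279.4]
 [  0.  539.2 208.2]
 [  0.    0.    1. ]] ['pixels', 'camera_matrix', 'extrinsics']
{'time': 0.1, 'joint_positions': array([-1.36561167,  0.33279222, -0.06472887,  1.46086119,  0.02162169,
        1.34991711, -0.08851387]), 'joint_vel': array([ 0.00067642, -0.00102749,  0.00096035, -0.00075047,  0.000184  ,
        0.00133817,  0.00010129]), 'joint_torque': array([ 1.96060726e-03, -6.24556160e+01,  2.47147784e-02, -3.90715349e+01,
       -6.15548179e-02,  3.66872759e-02,  7.35461595e-05]), 'ee_pos': array([0.14105183, 0.60851139, 0.22184202]), 'eef_rot': array([ 1.13627624e-01,  9.93523202e-01, -6.39595843e-04, -3.74403420e-05]), 'ft_force': array([-0.16393819,  0.10426694,  0.61094241]), 'torque': array([-0.02966986, -0.03586044, -0.00359887]), 'width': 0.08670336600752535}
```

View pics/scene0.png

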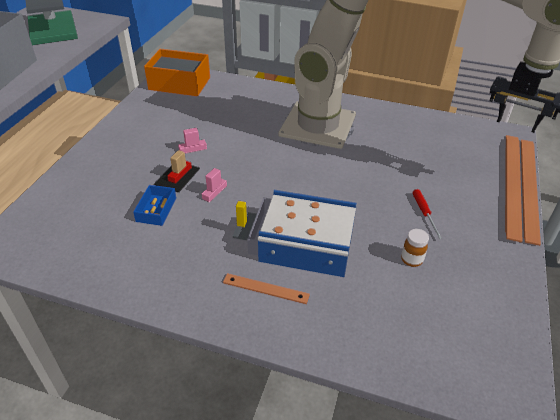

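View pics/top0.png

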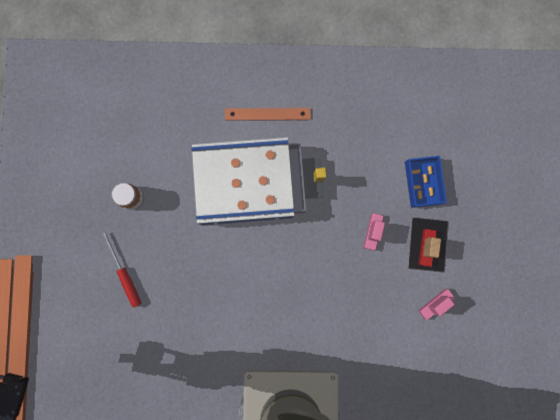

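The top view shows the deck at (243,181), yellow post at (320,174) and six slugs on the deck. Scraper candidates are the red and wood block on the black mat at (429,248), and pink look-alikes at (374,232) and (437,304). The red one matches the description. Next: close crops and measurements.

Run:
```python
from h import *
t=load("top0"); s=load("scene0")
a=cv2.resize(t["im"][210:280,395:465],(400,400),interpolation=cv2.INTER_NEAREST)
b=cv2.resize(s["im"][140:200,150:210],(400,400),interpolation=cv2.INTER_NEAREST)
cv2.imwrite("pics/crop0.png",np.hstack([a,b]))
def comps(c,lo,hi,name,mn=15):
    hsv=cv2.cvtColor(c["im"],cv2.COLOR_BGR2HSV); m=cv2.inRange(hsv,lo,hi)
    n,l,st,ce=cv2.connectedComponentsWithStats(m)
    for i in range(1,n):
        if st[i,4]>=mn:
            cnt=max(cv2.findContours((l==i).astype(np.uint8),0,1)[0],key=cv2.contourArea)
            print(name,ce[i].round(1),st[i].tolist(),[np.round(x,1) for x in cv2.minAreaRect(cnt)])
for nm,c in(("top",t),("scene",s)):
    print(nm)
    comps(c,(22,120,120),(34,255,255),"yellow")
    comps(c,(0,180,90),(3,255,255),"red")
    comps(c,(12,60,120),(21,190,255),"wood")
    comps(c,(4,100,100),(11,255,255),"copper",20)
    comps(c,(0,0,200),(180,60,255),"white",200)
    comps(c,(0,0,0),(180,255,45),"black",100)
    comps(c,(100,140,50),(125,255,255),"blue",60)
```

```text
top
yellow [319.4 173.1] [314, 168, 12, 13, 120] [array([319.5, 174. ]), array([12., 11.]), np.float64(90.0)]
red [429.6 233.3] [424, 230, 12, 9, 66] [array([429.5, 234. ]), array([ 8., 11.]), np.float64(90.0)]
red [426.3 260.8] [420, 256, 12, 10, 73] [array([426. , 260.7]), array([11.6,  7.4]), np.float64(12.5)]
red [127.  292.6] [121, 279, 14, 27, 41] [array([126.9, 292.3]), array([29.1,  2.2]), np.float64(63.4)]
wood [429.6 169.4] [428, 166, 4, 8, 28] [array([429.5, 169.5]), array([7., 3.]), np.float64(90.0)]
wood [424.8 177.6] [423, 174, 4, 8, 24] [array([424.5, 177.5]), array([3., 7.]), np.float64(0.0)]
wood [430.7 190.9] [429, 188, 4, 8, 26] [array([430.5, 191.5]), array([7., 3.]), np.float64(90.0)]
wood [431.9 247. ] [424, 238, 17, 19, 274] [array([431.8, 246.9]), array([14.9, 18.6]), np.float64(6.3)]
copper [267.6 113.9] [225, 108, 85, 12, 922] [array([267. , 113.5]), array([84., 11.]), np.float64(-0.0)]
copper [269.7 154.4] [266, 151, 8, 8, 49] [array([269.5, 154.5]), array([7., 7.]), np.float64(90.0)]
copper [234.8 162.3] [231, 159, 8, 8, 49] [array([234.5, 162.5]), array([
[... 4234 characters left out ...]
53, 2601] [array([126.5,  26. ]), array([ 52., 129.]), np.float64(90.0)]
blue [94.  67.5] [63, 36, 59, 57, 1567] [array([95.5, 67.5]), array([26.1, 71.3]), np.float64(52.4)]
blue [ 26.4 109.2] [0, 84, 56, 52, 612] [array([ 26.2, 109.2]), array([ 9.1, 73.1]), np.float64(52.1)]
blue [154.7 204.6] [134, 185, 42, 41, 1102] [array([154.6, 204.3]), array([31.8, 46.5]), np.float64(26.6)]
blue [314.8 198.5] [274, 190, 82, 17, 327] [array([314.4, 198.5]), array([82.5,  4. ]), np.float64(9.1)]
blue [303.7 240.9] [259, 231, 90, 20, 382] [array([303.4, 240.9]), array([90.9,  4.2]), np.float64(9.9)]
blue [301.6 258.8] [258, 241, 89, 36, 1739] [array([300.7, 258.8]), array([90.4, 20.2]), np.float64(10.0)]
```

View pics/crop0.png

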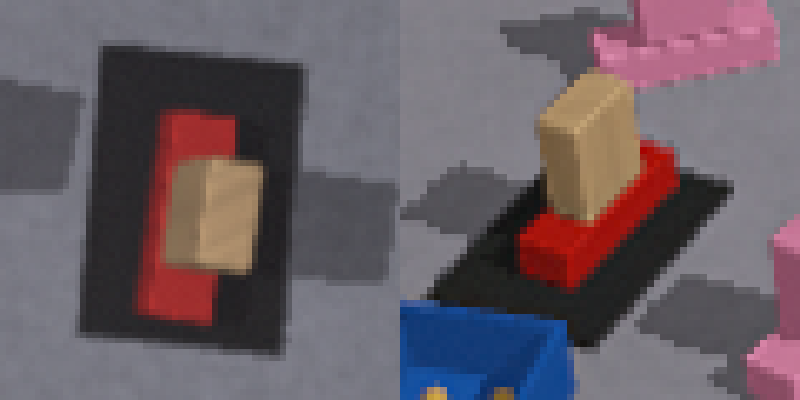

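The crop confirms it: red foot, light wood handle, on the black mat. Now the deck at higher zoom.

Run:
```python
from h import *
t=load("top0"); s=load("scene0")
cv2.imwrite("pics/crop1.png",cv2.resize(t["im"][130:230,185:345],(800,500),interpolation=cv2.INTER_CUBIC))
cv2.imwrite("pics/crop2.png",cv2.resize(s["im"][185:275,225:365],(800,514),interpolation=cv2.INTER_CUBIC))
```

```text
(no output)
```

View pics/crop1.png

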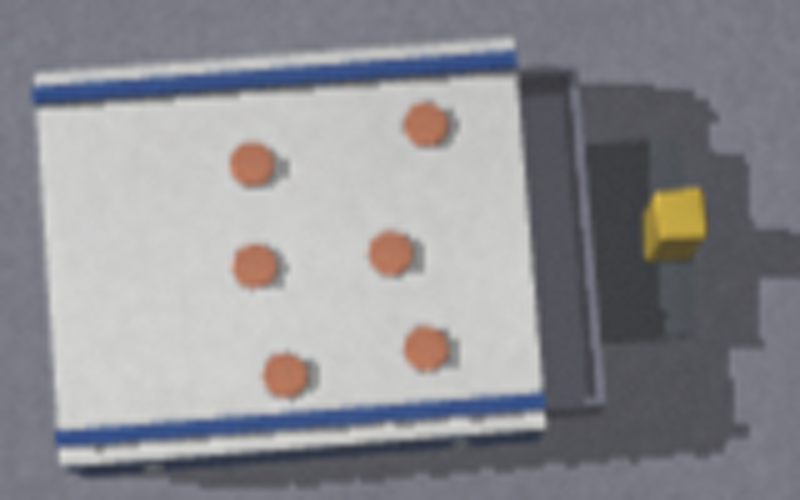

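View pics/crop2.png

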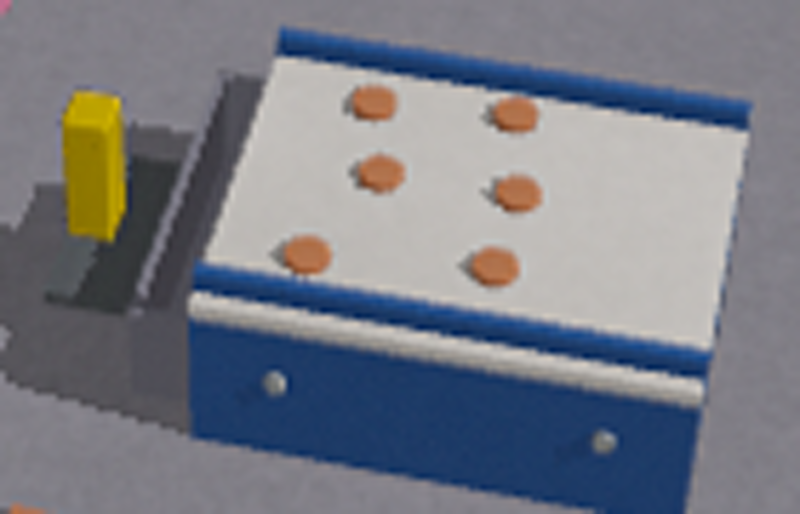

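Run:
```python
from h import *
t=load("top0"); s=load("scene0")
c1=lambda p:(np.array(p,float)+.5)/5-.5+[185,130]
c2=lambda p:(np.array(p,float)+.5)/(800/140)-.5+[225,185]
P=onplane(t,c1([(34,74),(514,38),(545,428),(60,465)]),.09)
print("deck top",P.round(4).tolist(),[np.linalg.norm(P[i]-P[(i+1)%4]).round(4) for i in range(4)])
y=(P[0]+P[3]-P[1]-P[2])/2; yaw=np.arctan2(-y[0],y[1]); x=(P[0]+P[1]-P[2]-P[3]); yx=np.arctan2(x[1],x[0]); print("yaw",yaw,yx)
S=onplane(s,c2([(190,305),(703,395)]),.085);print("scene outer +x edge",S.round(4))
S=onplane(s,c2([(276,57),(747,132),(203,264),(711,350)]),.09);print("scene white corners approx",S.round(4))
yaw=(yaw+yx)/2
C=P.mean(0); R=np.array([[np.cos(yaw),-np.sin(yaw)],[np.sin(yaw),np.cos(yaw)]])
O=C[:2]-R@[0,.015]; print("origin",O,yaw)
np.savez("deck.npz",O=O,R=R,yaw=yaw)
def rays(c,uv):
    d=np.linalg.inv(c["K"])@[uv[0],uv[1],1]; d=c["T"][:3,:3]@[d[0],-d[1],-d[2]]; return c["T"][:3,3],d/np.linalg.norm(d)
def tri(u,v):
    o1,d1=rays(t,u);o2,d2=rays(s,v)
    k=np.linalg.lstsq(np.c_[d1,-d2],o2-o1,rcond=None)[0]; a=o1+k[0]*d1;b=o2+k[1]*d2
    return (a+b)/2,np.linalg.norm(a-b)
p,e=tri(c1((681,212)),c2((96,104)));print("post top",p,e,"deck frame",R.T@(p[:2]-O))
for h in(.07,.08,.09): q=onplane(t,c1((681,212)),h)[0];print(h,R.T@(q[:2]-O))
sl=onplane(t,[(269.7,154.4),(234.8,162.3),(262.7,180),(235.5,182.6),(269.7,199.1),(241.5,204.6)],.096)
print("slugs deck",((sl[:,:2]-O)@R).round(4).tolist())
# scraper: crop0 a scale 400/70
c0=lambda p:(np.array(p,float)+.5)/(400/70)-.5+[395,210]
M=onplane(t,c0([(100,45),(303,65),(283,355),(80,333)]),.006)
print("mat",M.mean(0),[np.linalg.norm(M[i]-M[(i+1)%4]).round(4) for i in range(4)],"xdir",np.arctan2(*((M[0]+M[1]-M[2]-M[3])[[1,0]])))
H=onplane(t,c0([(212,160),(264,160),(249,272),(200,266)]),.083)
print("handle",H.mean(0),[np.linalg.norm(H[i]-H[(i+1)%4]).round(4) for i in range(4)],np.arctan2(*((H[0]+H[1]-H[2]-H[3])[[1,0]])))
F=onplane(t,c0([(162,111),(238,116),(212,325),(137,315)]),.028)
print("foot",F.mean(0),[np.linalg.norm(F[i]-F[(i+1)%4]).round(4) for i in range(4)],np.arctan2(*((F[0]+F[1]-F[2]-F[3])[[1,0]])))
B=onplane(t,[[374,232],[437,304],[425,181],[267,113.5],[123,194],[105,235],[137,305]],.04);print(B.round(3).tolist())
```

```text
deck top [[0.6605, 0.2479, 0.09], [0.6823, 0.0185, 0.09], [0.4946, 0.0012, 0.09], [0.4734, 0.2302, 0.09]] [np.float64(0.2305), np.float64(0.1885), np.float64(0.2299), np.float64(0.1879)]
yaw 0.09368120775073031 0.09308561094295771
scene outer +x edge [[0.6756 0.0203 0.085 ]
 [0.6535 0.2497 0.085 ]]
scene white corners approx [[0.5098 0.0046 0.09  ]
 [0.4871 0.2334 0.09  ]
 [0.6542 0.0188 0.09  ]
 [0.631  0.2477 0.09  ]]
origin [0.57912278 0.10950303] 0.09338340934684401
post top [ 0.59473472 -0.0579406   0.11397789] 0.004936610276762896 deck frame [-6.98228897e-05 -1.68169845e-01]
0.07 [ 0.00704384 -0.17536258]
0.08 [ 0.00554139 -0.1742816 ]
0.09 [ 0.00403893 -0.17320062]
slugs deck [[0.0546, -0.0546], [0.0418, 0.0296], [-0.0055, -0.0333], [-0.0068, 0.0314], [-0.0522, -0.0463], [-0.0601, 0.021]]
mat [ 0.43268657 -0.34349962  0.006     ] [np.float64(0.0908), np.float64(0.1286), np.float64(0.0901), np.float64(0.1277)] xdir -0.07948617156959543
handle [ 0.42438425 -0.33738795  0.083     ] [np.float64(0.0218), np.float64(0.0472), np.float64(0.0206), np.float64(0.0445)] -0.13494116486191357
foot [ 0.42444315 -0.3350706   0.028     ] [np.float64(0.0333), np.float64(0.0917), np.float64(0.0329), np.float64(0.0895)] -0.13328233673828052
[[0.46, -0.2, 0.04], [0.287, -0.354, 0.04], [0.589, -0.327, 0.04], [0.753, 0.069, 0.04], [0.544, 0.419, 0.04], [0.443, 0.459, 0.04], [0.275, 0.375, 0.04]]
```

```bash
cat >> h.py <<'E'
from scipy.spatial.transform import Rotation as Ro
_d=np.load("deck.npz"); O,DR,yaw=_d["O"],_d["R"],float(_d["yaw"])
def d2w(x,y): return O+DR@[x,y]
def w2d(p): return DR.T@(np.array(p)[:2]-O)
def go(x,y,z,az):
    """print shift+turn in tool axes to reach world x,y,z with jaw line at azimuth az"""
    s=r.read_state(); R=Ro.from_quat(s["eef_rot"]); best=None
    for a in(az,az+np.pi):
        yv=np.array([np.cos(a),np.sin(a),0]); zv=np.array([0,0,-1.]); xv=np.cross(yv,zv)
        v=(R.inv()*Ro.from_matrix(np.c_[xv,yv,zv])).as_rotvec()
        if best is None or np.linalg.norm(v)<np.linalg.norm(best): best=v
    d=R.inv().apply(np.array([x,y,z])-s["ee_pos"])
    print("t %.2f"%s["time"],"p",s["ee_pos"].round(4),"w %.4f"%s["width"],"F",s["ft_force"].round(1),"deck",w2d(s["ee_pos"]).round(4))
    print("SHIFT",d.round(4).tolist(),"TURN",best.round(4).tolist(),"rows>=",np.ceil(max(np.linalg.norm(d)/.05,np.linalg.norm(best)/.15)))
E
python3 -c "
from h import *
p=d2w(0,-.169);print(p);go(*p,.2,yaw)"
```

```text
[ 0.59488165 -0.05876062]
t 0.10 p [0.1411 0.6085 0.2218] w 0.0867 F [-0.2  0.1  0.6] deck [-0.3896  0.5377]
SHIFT [-0.5928, -0.5475, 0.0226] TURN [-0.0011, 0.0009, 1.2497] rows>= 17.0
```

>>> {"fn": "step_arm", "kwargs": {
  "increments": [
    [[-0.593,-0.5475,0.0],[0,0,1.25]],
    [[-0.593,-0.5475,0.0],[0,0,1.25]],
    [[-0.593,-0.5475,0.0],[0,0,1.25]],
    [[-0.593,-0.5475,0.0],[0,0,1.25]],
    [[-0.593,-0.5475,0.0],[0,0,1.25]]
  ],
  "hand": -1
}}

```text
time: 0.6
ee_pos: [0.2824, 0.4001, 0.2223]
eef_rot: [0.472, 0.881, -0.0, 0.0]
ft_force: [0.7, 1.2, 0.1]
width: 0.087
```

```bash
python3 -c "
from h import *
p=d2w(0,-.169);go(*p,.2,yaw);print(r.read_state()['joint_positions'].round(2))"
```

```text
t 0.60 p [0.2824 0.4001 0.2223] w 0.0870 F [0.7 1.2 0.1] deck [-0.2683  0.317 ]
SHIFT [-0.5551, 0.0061, 0.0226] TURN [-0.0006, 0.0008, 0.4935] rows>= 12.0
[-1.17  0.03  0.13  1.81 -0.    1.3  -0.46]
```

>>> {"fn": "step_arm", "kwargs": {
  "increments": [
    [[-0.555,0.006,0.01],[0,0,0.4935]],
    [[-0.555,0.006,0.01],[0,0,0.4935]],
    [[-0.555,0.006,0.01],[0,0,0.4935]],
    [[-0.555,0.006,0.01],[0,0,0.4935]],
    [[-0.555,0.006,0.01],[0,0,0.4935]]
  ]
}}

```text
time: 1.1
ee_pos: [0.4228, 0.1934, 0.2181]
eef_rot: [0.674, 0.739, -0.0, 0.0]
ft_force: [1.1, 0.8, -0.4]
width: 0.0871
```

```bash
python3 -c "
from h import *
p=d2w(0,-.169);go(*p,.2,yaw);print(r.read_state()['joint_positions'].round(2))"
```

```text
t 1.10 p [0.4228 0.1934 0.2181] w 0.0871 F [ 1.1  0.8 -0.4] deck [-0.1479  0.0981]
SHIFT [-0.2668, 0.1484, 0.0182] TURN [-0.0003, 0.0005, -0.002] rows>= 7.0
[-0.92 -0.04  0.39  1.89  0.02  1.29 -0.45]
```

>>> {"fn": "step_arm", "kwargs": {
  "increments": [
    [[-0.2668,0.1484,0.018],[0,0,-0.002]],
    [[-0.2668,0.1484,0.018],[0,0,-0.002]],
    [[-0.2668,0.1484,0.018],[0,0,-0.002]],
    [[-0.2668,0.1484,0.018],[0,0,-0.002]],
    [[-0.2668,0.1484,0.018],[0,0,-0.002]]
  ]
}}

```text
time: 1.6
ee_pos: [0.5632, -0.0127, 0.2034]
eef_rot: [0.673, 0.74, -0.0, 0.0]
ft_force: [0.6, 1.2, -0.7]
width: 0.0872
```

```bash
python3 -c "
from h import *
p=d2w(0,-.169);go(*p,.2,yaw);print(r.read_state()['joint_positions'].round(2))"
```

```text
t 1.60 p [ 0.5632 -0.0127  0.2034] w 0.0872 F [ 0.6  1.2 -0.7] deck [-0.0273 -0.1202]
SHIFT [-0.0488, 0.0272, 0.0034] TURN [-0.0001, 0.0004, 0.0006] rows>= 2.0
[-0.61  0.23  0.65  1.69 -0.14  1.27  0.16]
```

>>> {"fn": "step_arm", "kwargs": {
  "increments": [
    [[-0.0488,0.0272,0.003],[0,0,0]],
    [[-0.0488,0.0272,0.02],[0,0,0]],
    [[-0.0488,0.0272,0.06],[0,0,0]],
    [[-0.0488,0.0272,0.1],[0,0,0]],
    [[-0.0488,0.0272,0.124],[0,0,0]]
  ]
}}

```text
time: 2.1
ee_pos: [0.593, -0.0582, 0.0759]
eef_rot: [0.673, 0.74, -0.001, -0.001]
ft_force: [-0.4, 0.4, -0.1]
width: 0.0872
```

```bash
python3 -c "
from h import *
p=d2w(0,-.169);go(*p,.08,yaw);shot('scene','s1');shot('top','t1')
a=load('s1')['im'][165:265,200:340];b=load('t1')['im'][120:220,240:380]
cv2.imwrite('pics/c3.png',np.vstack([cv2.resize(a,(420,300)),cv2.resize(b,(420,300))]))"
```

```text
t 2.10 p [ 0.593  -0.0582  0.0759] w 0.0872 F [-0.4  0.4 -0.1] deck [-0.0019 -0.1683]
SHIFT [-0.0007, 0.0019, -0.0041] TURN [-0.0041, -0.0, 0.0009] rows>= 1.0
```

View pics/c3.png

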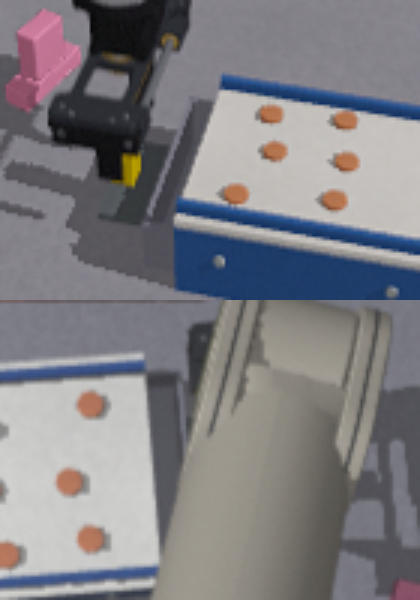

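The scene view shows the fingers straddling the yellow post at crop (130,168). Closing.

>>> {"fn": "step_arm", "kwargs": {
  "increments": [
    [[0,0.002,0],[0,0,0]],
    [[0,0.002,0],[0,0,0]],
    [[0,0.002,0],[0,0,0]],
    [[0,0.002,0],[0,0,0]],
    [[0,0.002,0],[0,0,0]]
  ],
  "hand": 1,
  "grip_force": 25
}}

```text
time: 2.7
ee_pos: [0.5944, -0.0579, 0.0763]
eef_rot: [0.673, 0.74, -0.002, -0.002]
ft_force: [-0.3, -0.4, 0.2]
width: 0.0549
```

```bash
python3 -c "
from h import *
p=d2w(0,-.255);go(*p,.076,yaw)"
```

```text
t 2.70 p [ 0.5944 -0.0579  0.0763] w 0.0549 F [-0.3 -0.4  0.2] deck [-0.0004 -0.1681]
SHIFT [-0.0869, 0.0003, 0.0003] TURN [-0.0058, -0.0, 0.0011] rows>= 2.0
```

Still closing; wait a little.

>>> {"fn": "step_arm", "kwargs": {
  "increments": [
    [[0,0,0],[0,0,0]],
    [[0,0,0],[0,0,0]],
    [[0,0,0],[0,0,0]],
    [[0,0,0],[0,0,0]],
    [[0,0,0],[0,0,0]]
  ]
}}

```text
time: 3.2
ee_pos: [0.5943, -0.0579, 0.0763]
eef_rot: [0.673, 0.74, -0.002, -0.002]
ft_force: [-2.4, 0.3, 1.7]
width: 0.0238
```

```bash
python3 -c "
from h import *
p=d2w(0,-.255);go(*p,.076,yaw)"
```

```text
t 3.20 p [ 0.5943 -0.0579  0.0763] w 0.0238 F [-2.4  0.3  1.7] deck [-0.0005 -0.1681]
SHIFT [-0.0869, 0.0004, 0.0003] TURN [-0.006, -0.0001, 0.0011] rows>= 2.0
```

Width 24 mm: the post is gripped. Pulling about 86 mm.

>>> {"fn": "step_arm", "kwargs": {
  "increments": [
    [[-0.015,0,0],[0,0,0]],
    [[-0.03,0,0],[0,0,0]],
    [[-0.045,0,0],[0,0,0]],
    [[-0.06,0,0],[0,0,0]],
    [[-0.075,0,0],[0,0,0]]
  ]
}}

```text
time: 3.7
ee_pos: [0.6016, -0.1337, 0.0763]
eef_rot: [0.673, 0.74, -0.002, -0.002]
ft_force: [-0.3, 3.5, 2.3]
width: 0.0238
```

>>> {"fn": "step_arm", "kwargs": {
  "increments": [
    [[-0.005,0,0],[0,0,0]],
    [[-0.01,0,0],[0,0,0]],
    [[-0.014,0,0],[0,0,0]],
    [[-0.014,0,0],[0,0,0]],
    [[-0.014,0,0],[0,0,0]]
  ]
}}

```text
time: 4.2
ee_pos: [0.6023, -0.1411, 0.076]
eef_rot: [0.671, 0.741, -0.0, -0.006]
ft_force: [-11.3, 21.2, 13.0]
width: 0.0236
```

```bash
python3 -c "
from h import *
p=d2w(0,-.255);go(*p,.076,yaw)
print(r.read_state()['joint_positions'].round(2))
shot('scene','s2');cv2.imwrite('pics/c4.png',cv2.resize(load('s2')['im'][150:290,180:380],(800,560)))"
```

```text
t 4.20 p [ 0.6023 -0.1411  0.076 ] w 0.0236 F [-11.3  21.2  13. ] deck [-0.0003 -0.2517]
SHIFT [-0.0033, 0.0003, -0.0] TURN [-0.0088, -0.0094, 0.0053] rows>= 1.0
[-0.32  0.51  0.63  1.66 -0.33  1.1   0.5 ]
```

View pics/c4.png

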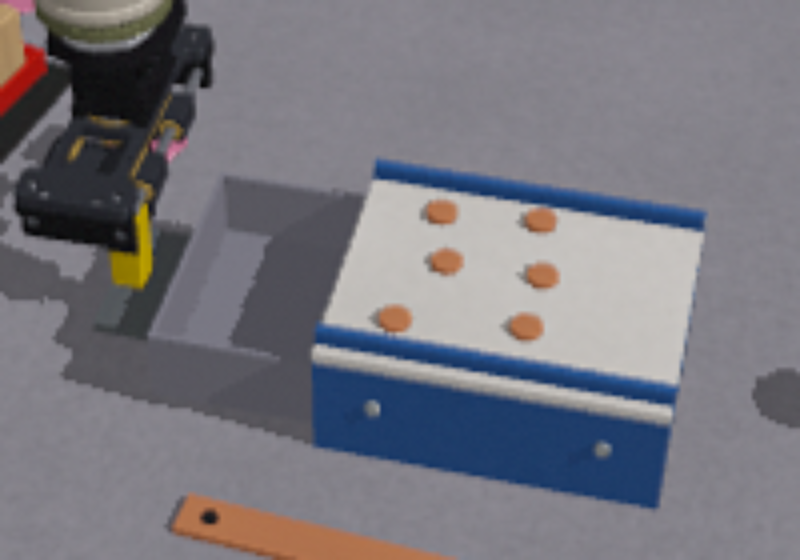

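The drawer is out and the force shows it is at its stop (post at crop (130,265)). Relax, open and rise.

>>> {"fn": "step_arm", "kwargs": {
  "increments": [
    [[-0.001,0,0],[0,0,0]],
    [[-0.001,0,0],[0,0,0]],
    [[-0.001,0,0],[0,0,0]],
    [[-0.001,0,0],[0,0,0]],
    [[-0.001,0,0],[0,0,0]]
  ],
  "hand": -0.2
}}

```text
time: 4.75
ee_pos: [0.6023, -0.1428, 0.076]
eef_rot: [0.672, 0.741, -0.0, -0.006]
ft_force: [0.0, 0.7, 0.2]
width: 0.0505
```

>>> {"fn": "step_arm", "kwargs": {
  "increments": [
    [[0,0,-0.02],[0,0,0]],
    [[0,0,-0.06],[0,0,0]],
    [[0,0,-0.1],[0,0,0]],
    [[0,0,-0.13],[0,0,0]],
    [[0,0,-0.13],[0,0,0]]
  ],
  "hand": -1
}}

```text
time: 5.25
ee_pos: [0.6055, -0.1451, 0.2106]
eef_rot: [0.672, 0.741, 0.002, -0.003]
ft_force: [-0.3, -0.6, -0.4]
width: 0.0827
```

```bash
python3 -c "
from h import *
go(.4244,-.3362,.2,-.134)"
```

```text
t 5.25 p [ 0.6055 -0.1451  0.2106] w 0.0827 F [-0.3 -0.6 -0.4] deck [ 0.0025 -0.2559]
SHIFT [-0.1727, -0.1987, 0.0098] TURN [-0.0027, -0.0069, 0.2312] rows>= 6.0
```

>>> {"fn": "step_arm", "kwargs": {
  "increments": [
    [[-0.173,-0.199,0.01],[-0.0027,-0.007,0.231]],
    [[-0.173,-0.199,0.01],[-0.0027,-0.007,0.231]],
    [[-0.173,-0.199,0.01],[-0.0027,-0.007,0.231]],
    [[-0.173,-0.199,0.01],[-0.0027,-0.007,0.231]],
    [[-0.173,-0.199,0.01],[-0.0027,-0.007,0.231]]
  ]
}}

```text
time: 5.75
ee_pos: [0.4314, -0.3279, 0.1995]
eef_rot: [0.753, 0.658, 0.0, -0.0]
ft_force: [1.1, -0.3, -0.4]
width: 0.0868
```

```bash
python3 -c "
from h import *
go(.4244,-.3362,.12,-.134)"
```

```text
t 5.75 p [ 0.4314 -0.3279  0.1995] w 0.0868 F [ 1.1 -0.3 -0.4] deck [-0.1879 -0.4217]
SHIFT [-0.0092, -0.0058, 0.0795] TURN [-0.0001, -0.0002, 0.0003] rows>= 2.0
```

Here I look once more at the top view if the scraper is visible, before descending.

>>> {"fn": "step_arm", "kwargs": {
  "increments": [
    [[-0.0092,-0.0058,0.02],[0,0,0]],
    [[-0.0092,-0.0058,0.05],[0,0,0]],
    [[-0.0092,-0.0058,0.08],[0,0,0]],
    [[-0.0092,-0.0058,0.08],[0,0,0]]
  ]
}}

```text
time: 6.15
ee_pos: [0.4221, -0.3349, 0.1159]
eef_rot: [0.753, 0.658, -0.001, -0.003]
ft_force: [-0.5, 0.4, 0.4]
width: 0.0869
```

```bash
python3 -c "
from h import *
go(.4244,-.3362,.044,-.134)
shot('scene','s3');cv2.imwrite('pics/c5.png',cv2.resize(load('s3')['im'][110:230,110:270],(800,600)))"
```

```text
t 6.15 p [ 0.4221 -0.3349  0.1159] w 0.0869 F [-0.5  0.4  0.4] deck [-0.1978 -0.4278]
SHIFT [-0.0011, 0.0029, 0.0719] TURN [-0.0063, -0.0018, -0.0004] rows>= 2.0
```

View pics/c5.png

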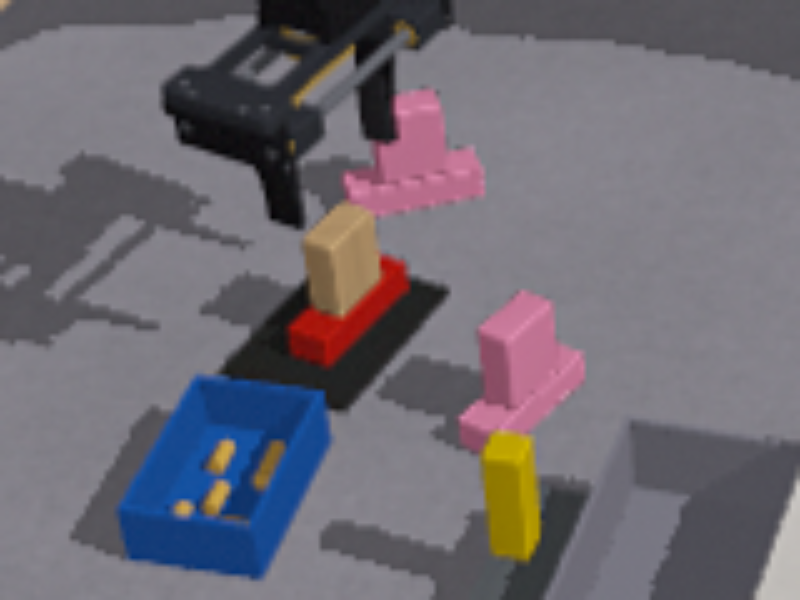

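The fingers hang above, either side of the handle at crop (342,258), and the path is clear. Descending slowly near the end.

>>> {"fn": "step_arm", "kwargs": {
  "increments": [
    [[-0.001,0.003,0.02],[-0.006,-0.002,0]],
    [[-0.001,0.003,0.04],[-0.006,-0.002,0]],
    [[-0.001,0.003,0.06],[-0.006,-0.002,0]],
    [[-0.001,0.003,0.071],[-0.006,-0.002,0]],
    [[-0.001,0.003,0.071],[-0.006,-0.002,0]]
  ]
}}

```text
time: 6.7
ee_pos: [0.4256, -0.337, 0.0471]
eef_rot: [0.753, 0.658, -0.0, 0.001]
ft_force: [0.3, 0.3, 0.5]
width: 0.0869
```

```bash
python3 -c "
from h import *
go(.4244,-.3362,.044,-.134)"
```

```text
t 6.70 p [ 0.4256 -0.337   0.0471] w 0.0869 F [0.3 0.3 0.5] deck [-0.1945 -0.4302]
SHIFT [0.0006, -0.0013, 0.0031] TURN [0.0012, 0.0013, -0.0002] rows>= 1.0
```

>>> {"fn": "step_arm", "kwargs": {
  "increments": [
    [[0.0006,-0.0013,0.002],[0.001,0.001,0]],
    [[0.0006,-0.0013,0.002],[0.001,0.001,0]],
    [[0.0006,-0.0013,0.002],[0.001,0.001,0]],
    [[0.0006,-0.0013,0.002],[0.001,0.001,0]],
    [[0.0006,-0.0013,0.002],[0.001,0.001,0]]
  ],
  "hand": 1,
  "grip_force": 40
}}

```text
time: 7.2
ee_pos: [0.4245, -0.3362, 0.0454]
eef_rot: [0.753, 0.658, 0.0, 0.0]
ft_force: [0.2, 0.0, -0.9]
width: 0.055
```

>>> {"fn": "step_arm", "kwargs": {
  "increments": [
    [[0,0,0],[0,0,0]],
    [[0,0,0],[0,0,0]],
    [[0,0,0],[0,0,0]],
    [[0,0,0],[0,0,0]]
  ]
}}

```text
time: 7.6
ee_pos: [0.4246, -0.3363, 0.0455]
eef_rot: [0.753, 0.658, 0.0, 0.0]
ft_force: [-1.2, 1.1, 2.6]
width: 0.046
```

```bash
python3 -c "
from h import *
go(.4244,-.3362,.3,-.134)
shot('scene','s4');cv2.imwrite('pics/c6.png',cv2.resize(load('s4')['im'][110:230,110:270],(800,600)))"
```

```text
t 7.60 p [ 0.4246 -0.3363  0.0455] w 0.0460 F [-1.2  1.1  2.6] deck [-0.1954 -0.4295]
SHIFT [-0.0, -0.0, -0.2545] TURN [0.0008, 0.0003, -0.0001] rows>= 6.0
```

View pics/c6.png

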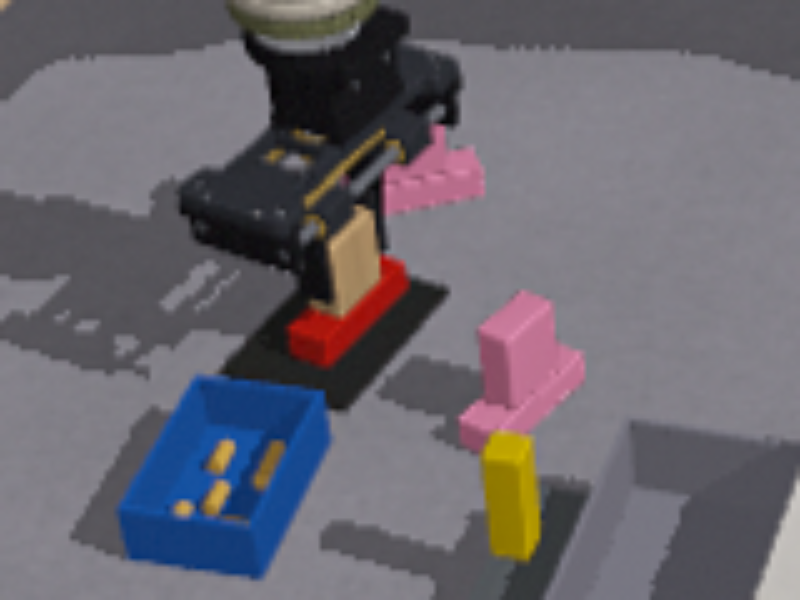

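Handle gripped (46 mm, as given) and still seated on the mat, so the TCP is 39.5 mm above the scraper's underside. Lift straight up.

>>> {"fn": "step_arm", "kwargs": {
  "increments": [
    [[0,0,-0.03],[0,0,0]],
    [[0,0,-0.07],[0,0,0]],
    [[0,0,-0.11],[0,0,0]],
    [[0,0,-0.15],[0,0,0]],
    [[0,0,-0.17],[0,0,0]]
  ]
}}

```text
time: 8.15
ee_pos: [0.425, -0.337, 0.2185]
eef_rot: [0.753, 0.658, 0.001, 0.002]
ft_force: [0.3, -0.3, -2.4]
width: 0.0459
```

```bash
python3 -c "
from h import *
go(*d2w(-.031,.09),.21,yaw)"
```

```text
t 8.15 p [ 0.425  -0.337   0.2185] w 0.0459 F [ 0.3 -0.3 -2.4] deck [-0.1951 -0.4301]
SHIFT [0.5438, 0.0423, 0.0081] TURN [0.0038, 0.0015, -0.228] rows>= 11.0
```

>>> {"fn": "step_arm", "kwargs": {
  "increments": [
    [[0.04,0.003,0],[0.0,0.0,-0.05]],
    [[0.08,0.006,0],[0,0,-0.1]],
    [[0.12,0.009,0],[0,0,-0.15]],
    [[0.16,0.012,0],[0,0,-0.2]],
    [[0.2,0.015,0],[0,0,-0.228]]
  ]
}}

```text
time: 8.65
ee_pos: [0.4664, -0.1391, 0.2181]
eef_rot: [0.673, 0.74, 0.001, 0.002]
ft_force: [1.1, -0.1, -2.5]
width: 0.0459
```

```bash
python3 -c "
from h import *
go(*d2w(-.031,.09),.21,yaw);print(r.read_state()['joint_positions'].round(2))"
```

```text
t 8.65 p [ 0.4664 -0.1391  0.2181] w 0.0459 F [ 1.1 -0.1 -2.5] deck [-0.1354 -0.2371]
SHIFT [0.3269, 0.105, 0.008] TURN [0.0035, 0.0016, 0.0019] rows>= 7.0
[-0.48 -0.    0.68  1.86  0.    1.28  0.3 ]
```

>>> {"fn": "step_arm", "kwargs": {
  "increments": [
    [[0.04,0.013,0],[0,0,0]],
    [[0.08,0.026,0],[0,0,0]],
    [[0.12,0.039,0],[0,0,0]],
    [[0.16,0.052,0],[0,0,0]],
    [[0.2,0.065,0],[0,0,0]]
  ]
}}

```text
time: 9.15
ee_pos: [0.512, 0.0678, 0.2177]
eef_rot: [0.673, 0.74, 0.001, 0.002]
ft_force: [0.5, -0.7, -2.0]
width: 0.0458
```

```bash
python3 -c "
from h import *
go(*d2w(-.031,.09),.18,yaw);print(r.read_state()['joint_positions'].round(2))"
```

```text
t 9.15 p [0.512  0.0678 0.2177] w 0.0458 F [ 0.5 -0.7 -2. ] deck [-0.0707 -0.0353]
SHIFT [0.1253, 0.0398, 0.0376] TURN [0.0031, 0.0015, 0.0017] rows>= 3.0
[-0.68  0.09  0.49  1.78 -0.04  1.29 -0.09]
```

>>> {"fn": "step_arm", "kwargs": {
  "increments": [
    [[0.045,0.0145,0],[0,0,0]],
    [[0.09,0.028,0.01],[0.003,0.0015,0]],
    [[0.125,0.04,0.025],[0.003,0.0015,0.0017]],
    [[0.1253,0.04,0.0376],[0.003,0.0015,0.0017]],
    [[0.1253,0.04,0.0376],[0.003,0.0015,0.0017]]
  ]
}}

```text
time: 9.65
ee_pos: [0.5386, 0.1964, 0.1774]
eef_rot: [0.673, 0.74, -0.002, -0.0]
ft_force: [0.3, -0.7, -2.0]
width: 0.0458
```

```bash
python3 -c "
from h import *
go(*d2w(-.031,.09),.131,yaw)
shot('scene','s5');cv2.imwrite('pics/c7.png',cv2.resize(load('s5')['im'][140:290,200:400],(800,600)))"
```

```text
t 9.65 p [0.5386 0.1964 0.1774] w 0.0458 F [ 0.3 -0.7 -2. ] deck [-0.0322  0.0903]
SHIFT [-0.0002, 0.0014, 0.0464] TURN [-0.0039, 0.0023, 0.0017] rows>= 1.0
```

View pics/c7.png

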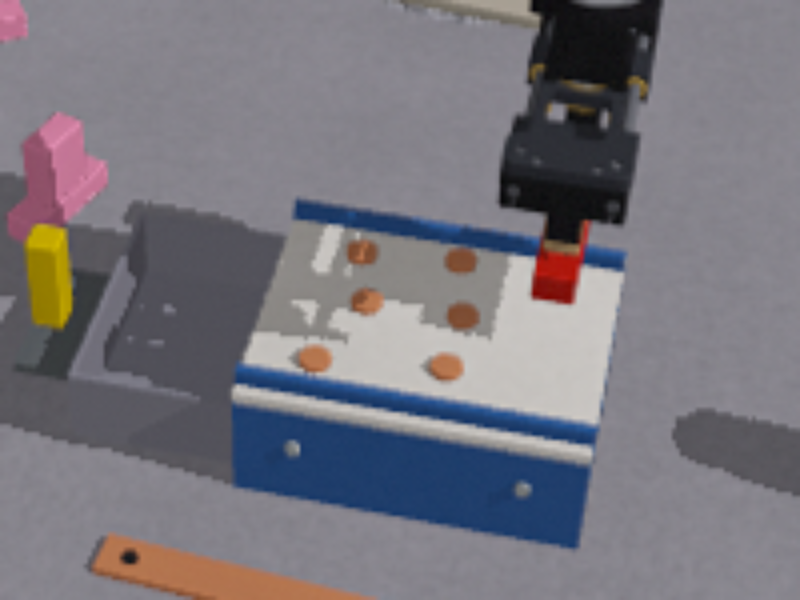

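The scraper hangs at the far end of the deck behind all the slugs (foot at crop (555,272)). Lower to 1.5 mm above the deck.

>>> {"fn": "step_arm", "kwargs": {
  "increments": [
    [[0,0.002,0.02],[-0.004,0.002,0.0017]],
    [[0,0.002,0.038],[-0.004,0.002,0.0017]],
    [[0,0.002,0.0455],[-0.004,0.002,0.0017]],
    [[0,0.002,0.0455],[-0.004,0.002,0.0017]]
  ]
}}

```text
time: 10.1
ee_pos: [0.5411, 0.1942, 0.1333]
eef_rot: [0.675, 0.738, 0.0, 0.0]
ft_force: [-0.3, 0.3, -2.5]
width: 0.0456
```

```bash
python3 -c "
from h import *
go(*d2w(-.0305,-.106),.131,yaw)"
```

```text
t 10.10 p [0.5411 0.1942 0.1333] w 0.0456 F [-0.3  0.3 -2.5] deck [-0.03    0.0879]
SHIFT [-0.1939, 0.0002, 0.0023] TURN [0.0009, 0.0003, -0.0036] rows>= 4.0
```

>>> {"fn": "step_arm", "kwargs": {
  "increments": [
    [[-0.01,0,0.002],[0,0,-0.0036]],
    [[-0.022,0,0.0023],[0,0,-0.0036]],
    [[-0.034,0,0.0023],[0,0,-0.0036]],
    [[-0.046,0,0.0023],[0,0,-0.0036]],
    [[-0.058,0,0.0023],[0,0,-0.0036]]
  ]
}}

```text
time: 10.6
ee_pos: [0.5466, 0.1351, 0.1314]
eef_rot: [0.674, 0.739, 0.001, 0.001]
ft_force: [0.3, 0.2, -2.0]
width: 0.0456
```

```bash
python3 -c "
from h import *
go(*d2w(-.0305,-.106),.131,yaw)"
```

```text
t 10.60 p [0.5466 0.1351 0.1314] w 0.0456 F [ 0.3  0.2 -2. ] deck [-0.03    0.0285]
SHIFT [-0.1345, -0.0004, 0.0004] TURN [0.0014, 0.0001, -0.0007] rows>= 3.0
```

>>> {"fn": "step_arm", "kwargs": {
  "increments": [
    [[-0.012,0,0.0004],[0,0,0]],
    [[-0.024,0,0.0004],[0,0,0]],
    [[-0.036,0,0.0004],[0,0,0]],
    [[-0.048,0,0.0004],[0,0,0]],
    [[-0.06,0,0.0004],[0,0,0]]
  ]
}}

```text
time: 11.1
ee_pos: [0.5522, 0.0745, 0.1309]
eef_rot: [0.674, 0.739, 0.001, 0.0]
ft_force: [-0.4, -0.2, -1.6]
width: 0.0458
```

```bash
python3 -c "
from h import *
go(*d2w(-.0305,-.106),.131,yaw)
shot('scene','s6');cv2.imwrite('pics/c8.png',cv2.resize(load('s6')['im'][140:290,200:400],(800,600)))"
```

```text
t 11.10 p [0.5522 0.0745 0.1309] w 0.0458 F [-0.4 -0.2 -1.6] deck [-0.0301 -0.0324]
SHIFT [-0.0736, -0.0004, -0.0001] TURN [0.0014, -0.0, -0.0005] rows>= 2.0
```

View pics/c8.png

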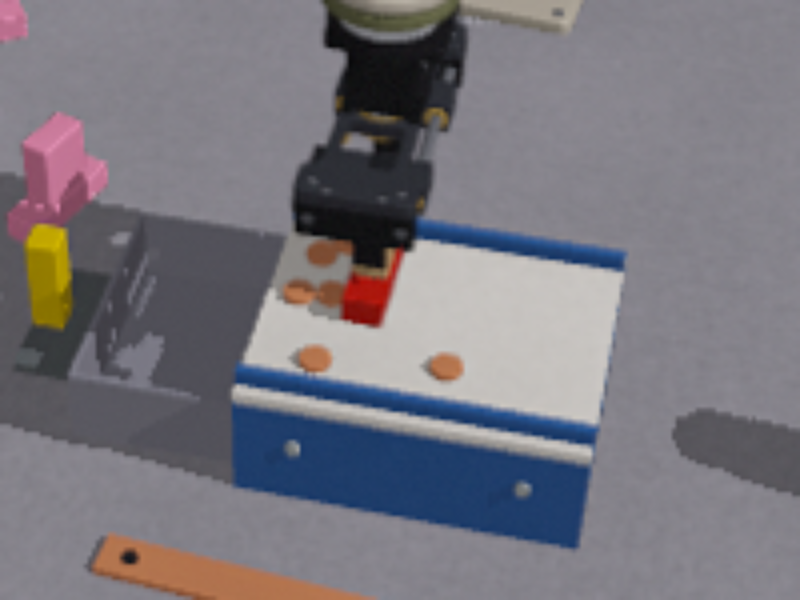

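The four slugs are being pushed ahead of the blade, at crop (320,255), (345,250), (298,292) and (330,292). Continue to just past the edge.

>>> {"fn": "step_arm", "kwargs": {
  "increments": [
    [[-0.012,0,0],[0,0,0]],
    [[-0.024,0,0],[0,0,0]],
    [[-0.036,0,0],[0,0,0]],
    [[-0.048,0,0],[0,0,0]],
    [[-0.058,0,0],[0,0,0]]
  ]
}}

```text
time: 11.65
ee_pos: [0.5577, 0.0127, 0.1311]
eef_rot: [0.675, 0.738, 0.0, 0.001]
ft_force: [0.2, -0.3, -2.5]
width: 0.0455
```

>>> {"fn": "step_arm", "kwargs": {
  "increments": [
    [[-0.008,0,0],[0,0,0]],
    [[-0.014,0,0],[0,0,0]],
    [[-0.018,0,0],[0,0,0]],
    [[-0.018,0,0],[0,0,0]]
  ]
}}

```text
time: 12.05
ee_pos: [0.5594, -0.0057, 0.1311]
eef_rot: [0.675, 0.738, 0.0, 0.001]
ft_force: [0.5, -0.3, -2.5]
width: 0.0455
```

```bash
python3 -c "
from h import *
go(*d2w(-.0305,-.106),.20,yaw)
shot('scene','s7');cv2.imwrite('pics/c9.png',cv2.resize(load('s7')['im'][140:290,200:400],(800,600)))"
```

```text
t 12.05 p [ 0.5594 -0.0057  0.1311] w 0.0455 F [ 0.5 -0.3 -2.5] deck [-0.0304 -0.1129]
SHIFT [0.0068, -0.0, -0.0689] TURN [0.0016, 0.0016, -0.0042] rows>= 2.0
```

View pics/c9.png

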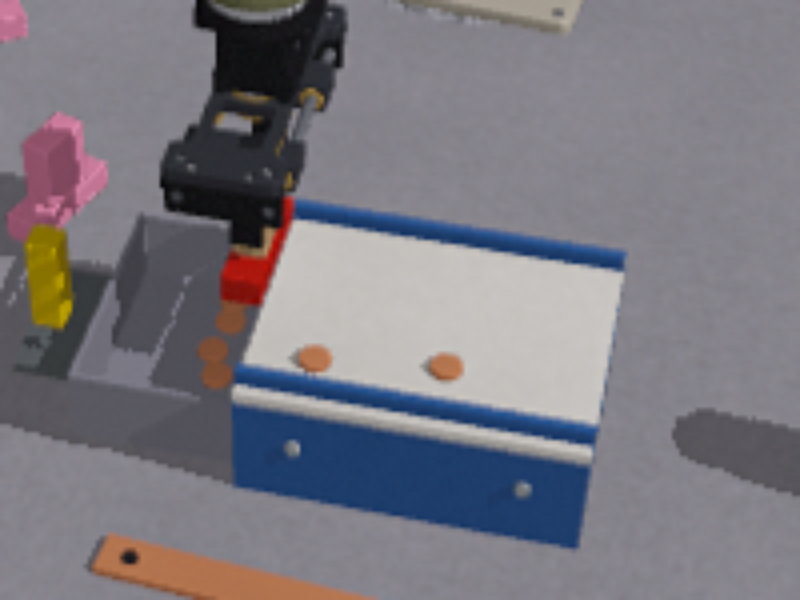

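Three slugs are seen in the drawer near crop (215,350), and the fourth is hidden by the scraper. Two are left on the deck. Rise and go back for the second pass.

>>> {"fn": "step_arm", "kwargs": {
  "increments": [
    [[0,0,-0.035],[0,0,0]],
    [[0.03,0.01,-0.055],[0,0,-0.004]],
    [[0.075,0.03,-0.055],[0,0,-0.004]],
    [[0.12,0.05,-0.055],[0,0,-0.004]],
    [[0.16,0.06,-0.055],[0,0,-0.004]]
  ]
}}

```text
time: 12.6
ee_pos: [0.6051, 0.1633, 0.1859]
eef_rot: [0.672, 0.74, 0.001, 0.001]
ft_force: [1.6, 0.1, -1.8]
width: 0.0454
```

```bash
python3 -c "
from h import *
go(*d2w(.0315,.072),.131,yaw)"
```

```text
t 12.60 p [0.6051 0.1633 0.1859] w 0.0454 F [ 1.6  0.1 -1.8] deck [0.0309 0.0511]
SHIFT [0.0209, 0.0006, 0.0549] TURN [0.002, 0.0004, 0.0024] rows>= 2.0
```

>>> {"fn": "step_arm", "kwargs": {
  "increments": [
    [[0.021,0,0],[0,0,0.0024]],
    [[0.021,0,0.015],[0,0,0.0024]],
    [[0.021,0,0.035],[0,0,0.0024]],
    [[0.021,0,0.053],[0,0,0.0024]],
    [[0.021,0,0.0545],[0,0,0.0024]]
  ]
}}

```text
time: 13.1
ee_pos: [0.6024, 0.1837, 0.1296]
eef_rot: [0.673, 0.739, -0.0, 0.0]
ft_force: [0.8, 0.2, -2.5]
width: 0.0458
```

```bash
python3 -c "
from h import *
go(*d2w(.0305,-.113),.131,yaw)
shot('scene','s8');cv2.imwrite('pics/c10.png',cv2.resize(load('s8')['im'][140:290,200:400],(800,600)))
shot('top','t8');cv2.imwrite('pics/c10t.png',cv2.resize(load('t8')['im'][120:240,190:350],(800,600)))"
```

```text
t 13.10 p [0.6024 0.1837 0.1296] w 0.0458 F [ 0.8  0.2 -2.5] deck [0.0301 0.0717]
SHIFT [-0.1847, 0.0004, -0.0012] TURN [-0.0001, 0.0013, -0.0] rows>= 4.0
```

View pics/c10.png

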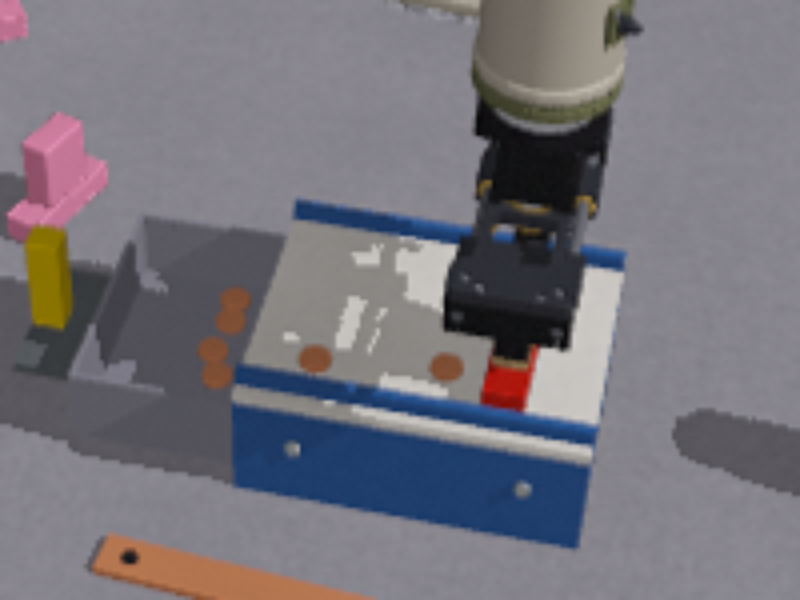

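View pics/c10t.png

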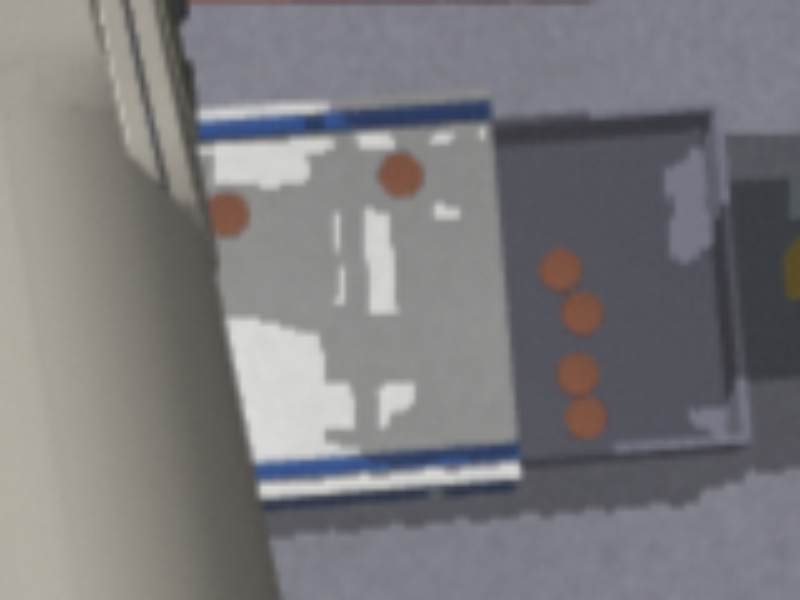

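Four slugs are in the drawer (top crop x≈575) and two on the deck, ahead of the scraper. Second wipe, rising about 1 mm for clearance.

>>> {"fn": "step_arm", "kwargs": {
  "increments": [
    [[-0.01,0,-0.001],[0,0,0]],
    [[-0.022,0,-0.0012],[0,0,0]],
    [[-0.034,0,-0.0012],[0,0,0]],
    [[-0.046,0,-0.0012],[0,0,0]],
    [[-0.058,0,-0.0012],[0,0,0]]
  ]
}}

```text
time: 13.7
ee_pos: [0.6084, 0.1245, 0.1325]
eef_rot: [0.674, 0.739, 0.0, 0.001]
ft_force: [-0.1, -0.1, -2.4]
width: 0.0463
```

>>> {"fn": "step_arm", "kwargs": {
  "increments": [
    [[-0.012,0,0],[0,0,0]],
    [[-0.024,0,0],[0,0,0]],
    [[-0.036,0,0],[0,0,0]],
    [[-0.048,0,0],[0,0,0]],
    [[-0.06,0,0],[0,0,0]]
  ]
}}

```text
time: 14.2
ee_pos: [0.614, 0.0638, 0.1325]
eef_rot: [0.674, 0.739, 0.0, 0.001]
ft_force: [0.2, 1.0, -2.6]
width: 0.0452
```

```bash
python3 -c "
from h import *
go(*d2w(.0305,-.113),.131,yaw)"
```

```text
t 14.20 p [0.614  0.0638 0.1325] w 0.0452 F [ 0.2  1.  -2.6] deck [ 0.0305 -0.0487]
SHIFT [-0.0643, 0.0001, 0.0016] TURN [0.0012, 0.0008, -0.001] rows>= 2.0
```

>>> {"fn": "step_arm", "kwargs": {
  "increments": [
    [[-0.012,0,0.001],[0,0,0]],
    [[-0.024,0,0.001],[0,0,0]],
    [[-0.036,0,0.001],[0,0,0]],
    [[-0.048,0,0.001],[0,0,0]],
    [[-0.058,0,0.001],[0,0,0]]
  ]
}}

```text
time: 14.7
ee_pos: [0.6194, 0.0047, 0.1316]
eef_rot: [0.674, 0.739, 0.0, 0.001]
ft_force: [0.2, 0.3, -0.9]
width: 0.0458
```

>>> {"fn": "step_arm", "kwargs": {
  "increments": [
    [[-0.006,0,0],[0,0,0]],
    [[-0.008,0,0],[0,0,0]],
    [[-0.008,0,0],[0,0,0]]
  ]
}}

```text
time: 15.0
ee_pos: [0.6202, -0.0033, 0.1316]
eef_rot: [0.674, 0.739, 0.0, 0.001]
ft_force: [-1.3, -0.2, -2.7]
width: 0.0456
```

>>> {"fn": "step_arm", "kwargs": {
  "increments": [
    [[0,0,-0.03],[0,0,0]],
    [[0,0,-0.06],[0,0,0]],
    [[0,0,-0.08],[0,0,0]],
    [[0,0,-0.08],[0,0,0]]
  ]
}}

```text
time: 15.4
ee_pos: [0.6216, -0.0026, 0.2147]
eef_rot: [0.674, 0.739, 0.002, 0.002]
ft_force: [0.4, -0.5, -2.4]
width: 0.046
```

```bash
python3 -c "
from h import *
go(.4244,-.3362,.21,-.134)
shot('scene','s9');cv2.imwrite('pics/c11.png',cv2.resize(load('s9')['im'][140:290,200:400],(800,600)))"
```

```text
t 15.40 p [ 0.6216 -0.0026  0.2147] w 0.0460 F [ 0.4 -0.5 -2.4] deck [ 0.0318 -0.1155]
SHIFT [-0.314, -0.2272, 0.0034] TURN [0.0063, -0.0003, 0.2266] rows>= 8.0
```

View pics/c11.png

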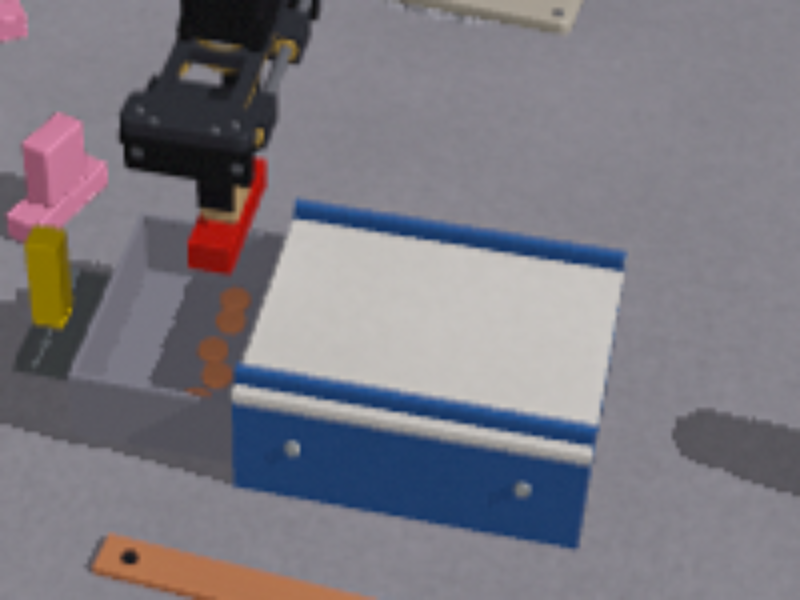

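The deck is clear and the slugs lie in the drawer (the last two mostly behind the wall at crop (200,393); I check from the top shortly). Carry the scraper back, aiming for the mat's centre.

```bash
python3 -c "
from h import *
go(.4315,-.342,.21,-.08)"
```

```text
t 15.45 p [ 0.6207 -0.0026  0.2124] w 0.0459 F [-1.2  0.3 -2.3] deck [ 0.031  -0.1155]
SHIFT [-0.3205, -0.2198, 0.0019] TURN [0.0035, 0.0002, 0.1726] rows>= 8.0
```

>>> {"fn": "step_arm", "kwargs": {
  "increments": [
    [[-0.04,-0.0275,0],[0,0,0.03]],
    [[-0.08,-0.055,0],[0,0,0.06]],
    [[-0.12,-0.0825,0],[0,0,0.09]],
    [[-0.16,-0.11,0],[0,0,0.12]],
    [[-0.2,-0.1375,0],[0,0,0.15]]
  ]
}}

```text
time: 15.95
ee_pos: [0.5006, -0.2151, 0.2105]
eef_rot: [0.727, 0.686, 0.001, 0.0]
ft_force: [0.6, -0.9, -2.0]
width: 0.046
```

```bash
python3 -c "
from h import *
go(.4315,-.342,.21,-.08)"
```

```text
t 15.95 p [ 0.5006 -0.2151  0.2105] w 0.0460 F [ 0.6 -0.9 -2. ] deck [-0.1084 -0.3159]
SHIFT [-0.1307, -0.0617, 0.0003] TURN [0.0017, -0.0006, 0.0223] rows>= 3.0
```

>>> {"fn": "step_arm", "kwargs": {
  "increments": [
    [[-0.04,-0.019,0],[0,0,0.01]],
    [[-0.08,-0.038,0],[0,0,0.02]],
    [[-0.12,-0.057,0],[0,0,0.022]],
    [[-0.1307,-0.0617,0],[0.0017,0,0.0223]],
    [[-0.1307,-0.0617,0.03],[0.0017,0,0.0223]]
  ]
}}

```text
time: 16.45
ee_pos: [0.4312, -0.3452, 0.1818]
eef_rot: [0.736, 0.677, 0.001, 0.002]
ft_force: [1.1, 0.9, -1.7]
width: 0.046
```

```bash
python3 -c "
from h import *
go(.4315,-.342,.0465,-.08)
shot('top','t9');cv2.imwrite('pics/c12.png',cv2.resize(load('t9')['im'][120:240,190:350],(800,600)))
shot('scene','s10');cv2.imwrite('pics/c13.png',cv2.resize(load('s10')['im'][110:230,110:270],(800,600)))"
```

```text
t 16.45 p [ 0.4312 -0.3452  0.1818] w 0.0460 F [ 1.1  0.9 -1.7] deck [-0.1896 -0.4389]
SHIFT [0.0034, -0.0005, 0.1353] TURN [0.0039, 0.0017, -0.004] rows>= 3.0
```

View pics/c12.png

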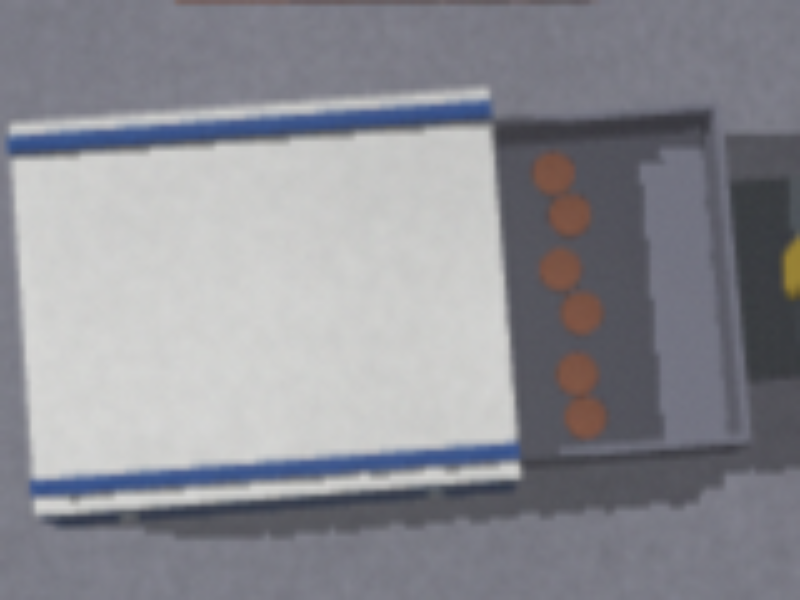

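View pics/c13.png

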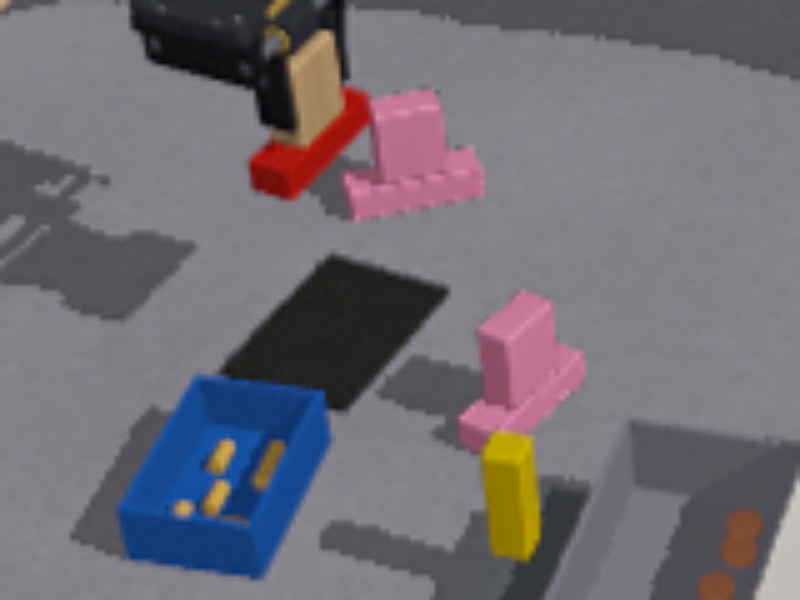

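All six slugs are in the drawer (top crop x≈535–605, y 173–417) and the deck is empty. The scraper hangs level above the mat. Lowering it.

>>> {"fn": "step_arm", "kwargs": {
  "increments": [
    [[0.0034,-0.0005,0.035],[0.004,0.0017,-0.004]],
    [[0.0034,-0.0005,0.07],[0.004,0.0017,-0.004]],
    [[0.0034,-0.0005,0.1],[0.004,0.0017,-0.004]],
    [[0.0034,-0.0005,0.12],[0.004,0.0017,-0.004]],
    [[0.0034,-0.0005,0.125],[0.004,0.0017,-0.004]]
  ]
}}

```text
time: 17.05
ee_pos: [0.4281, -0.3343, 0.0491]
eef_rot: [0.733, 0.68, -0.002, -0.008]
ft_force: [-0.9, 0.9, -1.8]
width: 0.0458
```

```bash
python3 -c "
from h import *
go(.4315,-.342,.0455,-.08)"
```

```text
t 17.05 p [ 0.4281 -0.3343  0.0491] w 0.0458 F [-0.9  0.9 -1.8] deck [-0.1917 -0.4278]
SHIFT [-0.0074, 0.004, 0.0035] TURN [-0.0142, -0.0069, 0.0058] rows>= 1.0
```

>>> {"fn": "step_arm", "kwargs": {
  "increments": [
    [[-0.007,0.004,-0.001],[-0.014,-0.007,0.006]],
    [[-0.007,0.004,-0.001],[-0.014,-0.007,0.006]],
    [[-0.007,0.004,-0.001],[-0.014,-0.007,0.006]],
    [[-0.007,0.004,-0.001],[-0.014,-0.007,0.006]]
  ]
}}

```text
time: 17.45
ee_pos: [0.4321, -0.3418, 0.0509]
eef_rot: [0.735, 0.678, 0.0, 0.001]
ft_force: [-0.3, 0.6, -1.7]
width: 0.0456
```

```bash
python3 -c "
from h import *
go(.4315,-.342,.0455,-.08)"
```

```text
t 17.45 p [ 0.4321 -0.3418  0.0509] w 0.0456 F [-0.3  0.6 -1.7] deck [-0.1884 -0.4356]
SHIFT [-0.0002, -0.0006, 0.0054] TURN [0.0011, 0.0004, -0.0001] rows>= 1.0
```

>>> {"fn": "step_arm", "kwargs": {
  "increments": [
    [[0,0,0.002],[0.001,0,0]],
    [[0,0,0.004],[0.001,0,0]],
    [[0,0,0.0055],[0.001,0,0]],
    [[0,0,0.0058],[0.001,0,0]],
    [[0,0,0.0058],[0.001,0,0]]
  ]
}}

```text
time: 17.95
ee_pos: [0.4321, -0.3418, 0.0451]
eef_rot: [0.735, 0.678, -0.0, 0.0]
ft_force: [-0.8, 0.9, -1.1]
width: 0.0457
```

```bash
python3 -c "
from h import *
go(.4315,-.342,.0455,-.08)
shot('scene','s11');cv2.imwrite('pics/c14.png',cv2.resize(load('s11')['im'][110:230,110:270],(800,600)))"
```

```text
t 17.95 p [ 0.4321 -0.3418  0.0451] w 0.0457 F [-0.8  0.9 -1.1] deck [-0.1885 -0.4356]
SHIFT [-0.0003, -0.0006, -0.0004] TURN [-0.0001, 0.0004, -0.0001] rows>= 1.0
```

View pics/c14.png

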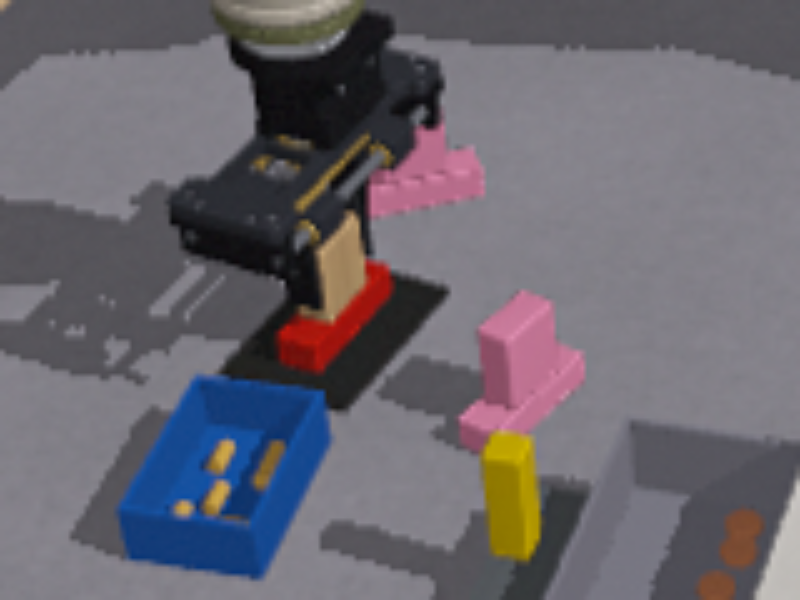

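The scraper is on the mat and just touching (the weight on the wrist falls from 1.8 to 1.1 N). One more millimetre, then open slowly.

>>> {"fn": "step_arm", "kwargs": {
  "increments": [
    [[0,0,0.001],[0,0,0]],
    [[0,0,0.001],[0,0,0]],
    [[0,0,0.001],[0,0,0]]
  ]
}}

```text
time: 18.3
ee_pos: [0.4321, -0.3418, 0.045]
eef_rot: [0.735, 0.678, 0.0, 0.0]
ft_force: [-5.0, 3.7, 12.5]
width: 0.0459
```

>>> {"fn": "step_arm", "kwargs": {
  "increments": [
    [[0,0,0],[0,0,0]],
    [[0,0,0],[0,0,0]],
    [[0,0,0],[0,0,0]],
    [[0,0,0],[0,0,0]],
    [[0,0,0],[0,0,0]]
  ],
  "hand": -1
}}

```text
time: 18.8
ee_pos: [0.4321, -0.3418, 0.0449]
eef_rot: [0.735, 0.678, 0.0, -0.0]
ft_force: [-0.2, -0.6, 0.5]
width: 0.0778
```

>>> {"fn": "step_arm", "kwargs": {
  "increments": [
    [[0,0,0],[0,0,0]],
    [[0,0,0],[0,0,0]],
    [[0,0,0],[0,0,0]],
    [[0,0,0],[0,0,0]],
    [[0,0,0],[0,0,0]]
  ]
}}

```text
time: 19.3
ee_pos: [0.4321, -0.3419, 0.045]
eef_rot: [0.735, 0.678, 0.0, -0.0]
ft_force: [-1.0, 0.4, 0.1]
width: 0.087
```

>>> {"fn": "step_arm", "kwargs": {
  "increments": [
    [[0,0,-0.015],[0,0,0]],
    [[0,0,-0.04],[0,0,0]],
    [[0,0,-0.08],[0,0,0]],
    [[0,0,-0.12],[0,0,0]],
    [[0,0,-0.16],[0,0,0]]
  ]
}}

```text
time: 19.8
ee_pos: [0.4316, -0.3421, 0.2077]
eef_rot: [0.735, 0.678, 0.0, 0.0]
ft_force: [1.5, -0.9, -0.8]
width: 0.0869
```

>>> {"fn": "step_arm", "kwargs": {
  "increments": [
    [[0.04,-0.02,-0.03],[0,0,0]],
    [[0.08,-0.04,-0.05],[0,0,0]],
    [[0.12,-0.06,-0.05],[0,0,0]],
    [[0.15,-0.06,-0.05],[0,0,0]],
    [[0.15,-0.06,-0.05],[0,0,0]]
  ]
}}

```text
time: 20.3
ee_pos: [0.3841, -0.1843, 0.259]
eef_rot: [0.733, 0.68, 0.002, 0.001]
ft_force: [0.1, -0.2, 1.0]
width: 0.0872
```

```bash
python3 -c "
from h import *
print(r.read_state()['ee_pos'],r.read_state()['time'],np.abs(r.read_state()['joint_vel']).max())
shot('scene','s12');shot('top','t12')"
```

```text
[ 0.38413387 -0.18429436  0.25898249] 20.3 0.08028157396991101
```

View pics/s12.png

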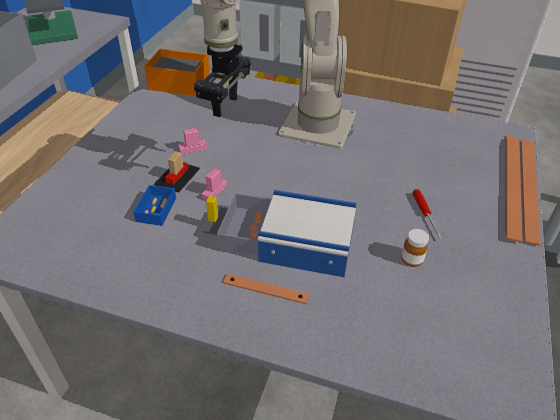

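View pics/t12.png

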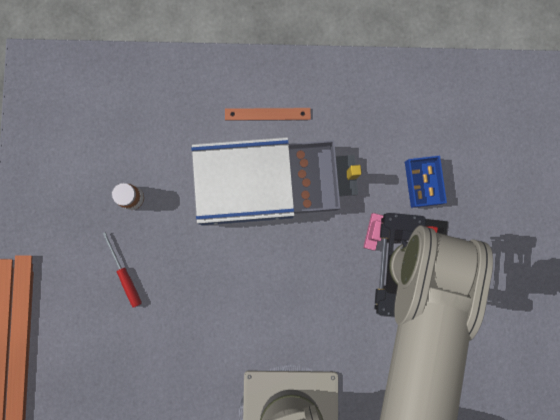

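The scraper stands upright on its mat (scene (177,168)), the drawer is out with six slugs in it, and the bystanders are in place. A numeric check before handing in.

Run:
```python
from h import *
t=load("t12"); s=load("s12")
def cen(c,lo,hi,x0,y0,x1,y1,mn=15):
    m=cv2.inRange(cv2.cvtColor(c["im"],cv2.COLOR_BGR2HSV),lo,hi)[y0:y1,x0:x1]
    n,l,st,ce=cv2.connectedComponentsWithStats(m); return [(ce[i]+[x0,y0],st[i,4]) for i in range(1,n) if st[i,4]>=mn]
for p,a in cen(t,(22,120,120),(34,255,255),340,155,370,190): print("post joint~",-w2d(onplane(t,p,.112)[0])-[0,.144],a)
for p,a in cen(t,(2,80,50),(12,255,255),294,145,340,212): print("slug in drawer frame",(w2d(onplane(t,p,.02)[0])+[0,.108]).round(3),a)
for p,a in cen(s,(12,60,120),(21,190,255),165,145,190,180,40):
    q0=proj(s,[[.432,-.342,.0555]])[0];print("handle px",p,"expected",q0,a)
```

```text
post joint~ [0.00181349 0.10407599] 136
slug in drawer frame [ 0.053 -0.028] 105
slug in drawer frame [ 0.014 -0.024] 52
slug in drawer frame [-0.009 -0.033] 50
slug in drawer frame [-0.05  -0.029] 101
handle px [176.13942308 161.07692308] expected [174.59308741 162.68277172] 208
```

>>> {"fn": "step_arm", "kwargs": {
  "increments": [
    [[0,0,0],[0,0,0]],
    [[0,0,0],[0,0,0]],
    [[0,0,0],[0,0,0]]
  ]
}}

```text
time: 20.7
ee_pos: [0.3838, -0.1887, 0.2585]
eef_rot: [0.736, 0.678, 0.001, 0.001]
ft_force: [-0.4, 0.4, 0.2]
width: 0.0869
```

```bash
python3 -c "
from bench import r
print(r.close_job())"
```

```text
the job is handed in; nothing more can be done
None
```

I handed the job in at 20.7 s of the 67 s allowed; `close_job` reports no verdict, so what follows is from my own checks.

I pulled the drawer by its yellow post to its stop, where the wrist force rose to about 21 N. I then wiped the slugs off the deck's open end in two passes with the red scraper (four, then two). I set the scraper back upright on its mat, opened the gripper and moved clear.

**Slugs:** The top view showed all six in the drawer and the deck empty. They lay well inside the walls, within 53 mm of the drawer's middle in x and 33 mm in y. Two touching pairs were measured as single blobs, so the count of six comes from the picture.

**Drawer:** The camera put it out by about 104 mm. The gripped post had read about 108 mm at the stop. Both are above the 95 mm limit, and the 4 mm difference is rough centring on the post top plus calibration error.

**Scraper:** The scene view showed it standing upright on the mat. Its handle was within about 2 pixels of where it should be. By the TCP position at release, it is about 2 mm from the mat's centre. The arm hid it from the top camera in the last picture.

**Bystanders:** They looked unmoved in both final views; I did not measure their positions.

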